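# Gauge a brass bar and lock the reading with one click

### The job

Push the brass bar along its lane in the bench height gauge until its end is home against the stop. Then press the gauge's foot down until it rests on the bar, and after that lock the reading by turning the lock knob clockwise (seen from above) by its side bar, one click only: over the first click so that it settles there, never over the second. Leave the pot, the steel block and the hammer alone.

Things in the scene. Friction and masses are not known exactly. Their poses are not given: they have to be found in the camera images.
- gauge: Fixed bench height gauge. Origin at bench level straight below the foot's axis, z up. Dark steel base plate 12 mm thick, x -30 to 100 mm, y -190 to 60 mm. The bar's lane runs along +y at x = 0 between rails 23 mm apart, 4 mm above the plate. Grey column 30 mm square at x = 70 mm, top 105 mm above the bench; its head arm, 26 mm wide, reaches over the lane to x = -13 mm, 68 to 88 mm above the bench.
- stop (a point): Centre of the face of the stop block (43 mm wide, top 28 mm above the bench) at the lane's end, which the bar's end must touch: gauge (0, 20, 20) mm.
- bar: Loose brass bar, 20 (x) by 100 (y) by 16 mm (z), about 270 g, lying in the lane on the base plate, 50 to 110 mm short of the stop. Origin: centre of its underside (12 mm above the bench); its y axis points along the lane to the stop. Its rear end (y = -50 mm) can be pushed; the bar's top 12 mm stand above the rails.
- bar_end (a point): Centre of the bar's front end face (bar (0, +50, 8) mm): touches the stop when home.
- foot (a joint): How far the gauge foot has been lowered, m, 0 (up) to 0.044. Starts at 0 to 0.014; reads 0.030 when the foot rests on the bar. Friction (about 3 N) holds the foot where it is left.
- foot_tip (a point): Centre of the underside of the steel gauge foot (16 mm wide disc), 58 mm above the bench at joint 0.
- foot_pad (a point): Centre of the top of the brass press disc (28 mm wide) at the upper end of the foot's 10 mm spindle, 72 mm above foot_tip. Push down on it to lower the foot.
- knob (a joint): Lock knob's angle, rad, growing clockwise seen from above. Sprung detents hold it at 0 (open, as found), 1.0 (locked, one click) and 2.0 (overtight, two clicks); the humps between are at about 0.5 and 1.5. Let go short of a hump it springs back; past it, it snaps on to the next rest. About 4 N on the bar passes a hump.
- knob_axis (a point): Point on the knob's vertical axis at the height of its side bar, 126 mm above the bench, on top of the column. The knob is a knurled aluminium cylinder 30 mm wide, from 111 to 139 mm above the bench.
- knob_ball (a point): Centre of the 16 mm black ball at the end of the knob's side bar, 58 mm out from knob_axis, at the same height. The bar is level, 9 mm thick and turns with the knob; when found it points roughly along the gauge's +y, up to 0.3 rad either way.
- pot: Bystander: small open copper pot without handles, 68 mm wide at the rim, 45 mm high, loose on the bench. Origin: centre of its underside.
- bench_block: Bystander: steel block on a rubber foot, 70 by 70 by 26 mm, loose. Origin: centre of its underside.
- hammer: Bystander: hammer, 220 mm long along its x, lying on the bench. Origin: under its middle.
Things that resemble listed ones, but are neither listed nor needed, are in the scene too. Several things have the shape of the bar; the one meant has the colours described above.

How it is judged (in metres and radians):
On the way, in this order (a step that is already met when the one before it is completed fails the run):
1. the bar is home against the stop (y of bar_end in the frame of gauge above 0.0175 m and z of bar in the frame of gauge below 0.0145 m), for 0.2 s.
2. the gauge foot rests on the bar, bar still home (all of step 1 and z of foot_tip in the frame of bar between 0.013 and 0.018 m), for 0.2 s.
3. the knob has clicked once and sits in its locked detent, foot still on the bar (all of step 2 and value of joint knob between 0.85 and 1.15 rad), for 0.2 s.
At the end, for the whole second after the job is handed in: The bar's end is within 2.5 mm of the stop and flat in its lane, the gauge foot rests on the bar (within 2 mm), the knob rests in its first click (1.0 +- 0.15 rad), all at rest (all of step 3 and linear speed of bar below 0.02 m/s); the robot touches nothing.
It fails at once if the knob is turned past its second hump (overtight) (value of joint knob above 1.55 rad).
It fails at once if the pot is shifted by more than 20 mm (distance of pot from where it was at the start of the episode above 0.02 m).
It fails at once if the steel block is shifted by more than 20 mm (distance of bench_block from where it was at the start of the episode above 0.02 m).
It fails at once if the hammer is shifted by more than 20 mm (distance of hammer from where it was at the start of the episode above 0.02 m).
It also fails if it takes over 56 s, if anything falls off the work surface, if the arm or the gripper's body presses on something with over 40 N, if the wrist force passes 120 N, or if a joint passes its speed limit or range.

### The arm

A 6-joint arm with a two-finger parallel gripper is mounted at the origin on the work surface. World frame = base frame: x ahead of the robot, y to its left, z up, the work surface at z = 0. Lengths are in mm, angles in rad, forces in N, time in s.
With the tool pointing down it reaches from about 350 to 975 mm from the base axis. Payload 7.1 kg.
Tool frame: the origin (TCP) lies at the very end of the fingers, on their centre line; the grasp point (between the pads) lies 19 mm behind it; z points along the fingers, y is the line along which they close (so a half turn about z gives the same grasp; the last joint's range is limited). The gripper opens to 88 mm and grips with 3 to 60 N. Pads are 20 mm wide; open, the fingers measure 115 mm over their backs; the gripper's body (75 mm by 178 mm) begins 61 mm behind the grasp point.
Start: joints at [-1.361, 0.423, 1.63, -0, 1.089, -0.019], TCP at [141.775, -608.691, 222.675] pointing down, gripper open.
Joint ranges: [-3, 3], [-0.9, 2.11], [0.09, 2.58], [-1.31, 4.45], [0.11, 2.69], [-2.54, 2.54]. Speed limits (rad/s): [2.39, 2.39, 3.01, 3.14, 3.14, 3.14].

### API

Orientations are given as a rotation vector (axis times angle).
In Python, from workcell import ctrl, optics gives the robot as it stands.
- The arm moves only by the shell command python3 -m jog 'ROWS'. ROWS is JSON, a list of rows, each a list of 7 numbers: the shift along the tool's x, y, z in units of 40 mm (1.0 is 40 mm), then the turn, a rotation vector about the tool's x, y, z in units of 6 degrees (1.0 is 6 degrees), then the opening, from 0 (shut) to 1 (fully open). A call has 1 to 20 rows; each row shifts and turns the commanded pose from where the row before left it, along the tool's axes as they then stand; what a row does not reach is not made up. A row lasts 1/10 s, in which the tool goes at most 50 mm and 8.59 degrees, less where a joint would pass 70% of its speed; a pose out of reach is approached as far as the arm can. A call is refused whole if a number of a shift passes 1 or a number of a turn 1, either way. A call with a gripper value outside its range is refused whole. The fingers move at their own pace and stop on an object; the grip force is fixed at half the most. Time passes only in rows, so rows that do not move let the fingers close. It gives the time, the measured TCP pose, the force, the opening and the grip force at its end, in the units of the state.
- ctrl.get_obs(): the state, without advancing time (a new reading comes with each control period).
- optics.get_image(name): name is "scene" or "top" or "wrist"; returns the picture (400x640x3 uint8, red, green, blue); there is no depth.
- optics.camera_model(name): a dict with "fov_y" (degrees; the focal length in pixels is half the picture's height over the tangent of half this angle, whatever the lens; pixels are square), "cx", "cy" (the principal point, pixels), "k1" (the pictures are not rectified: a ray, as slopes to the right and down, at radius r is drawn at 1 + k1 r^2 times it, then the intrinsics apply), "view" (4x4, takes a point from world to camera coordinates); the wrist camera has in their place "hand_eye" (4x4, takes a point from camera to tool coordinates, whose origin is the TCP and whose axes are the flange's). Camera axes: x right, y up, looking along -z (the intrinsics and any distortion apply to the point x, -y, -z); pixel columns grow to the right and rows downward; lengths in mm; the calibration is good to about 2 mm. A picture is of the moment at which its call begins: read the wrist's pose just before it. camera_model takes no time and is no camera call.
- ctrl.close_job(): hands the job in; it is judged then, once.
Trained networks look in the newest picture that a camera, given by its name, has taken for a name from the list of things; names that differ only in an ending like _2 or _b are one class to them, and where a whole thing is asked for, a point or a joint stands for the part that bears it (a point fixed in the world has none). Each returns a list of dicts, best first, with "conf" (0 to 1); they miss things now and then, are a little off and sometimes report something else, mostly with a low value. They report only what shows in the picture. A call takes as long as a camera call. They do not tell look-alikes from the thing itself.
- optics.masks_of(target, camera): "pixels" (400x640 bool, what is visible of it) and "extent" ([centre column, centre row, width, height] in pixels, round what is visible of it).
The state is a dict: "t": time; "qpos": joint angles; "qvel": joint speeds; "joint_torque": joint torques, N m; "ee_pos": TCP position; "orientation": TCP orientation; "ft_force": force on the tool from outside, world axes, zero at the start; "moment": the same for the moment, N m; "width": finger opening in mm; "grasp_force": force on a finger pad.
Only numpy, scipy, OpenCV 4.12 (cv2) and the standard library are available. Lean on these libraries where they do the work, as an engineer would, in place of code of your own. Each camera call takes 0.05 s, during which the arm holds its last target. There are 200 camera calls.

## Working session

There is one attempt and no reset: what is moved stays moved. The work goes in short steps, Python scripts to look and compute and a shell command to move; the robot and the scene stay as the last step left them, time stands still between calls to the robot, and variables do not carry over. Pictures are saved under pics/ and viewed, at most 10 in all, crops included, and the job is handed in when it is done.

```bash
mkdir -p pics
cat > h.py <<'E'
import numpy as np,cv2
from workcell import ctrl,optics
from scipy.spatial.transform import Rotation as R
def cam(n):
    m=optics.camera_model(n); f=200/np.tan(np.radians(m["fov_y"])/2)
    if "view" in m: V=np.array(m["view"])
    else:
        o=ctrl.get_obs(); T=np.eye(4);T[:3,:3]=R.from_rotvec(o["orientation"]).as_matrix();T[:3,3]=o["ee_pos"]
        V=np.linalg.inv(T@np.array(m["hand_eye"]))
    return m,f,V
def proj(c,P):
    m,f,V=c; p=np.atleast_2d(P)@V[:3,:3].T+V[:3,3]; s=np.c_[p[:,0]/-p[:,2],-p[:,1]/-p[:,2]]
    r2=(s**2).sum(1)[:,None]; s=s*(1+m["k1"]*r2); return s*f+[m["cx"],m["cy"]]
def ray(c,uv):
    m,f,V=c; d=(np.array(uv,float)-[m["cx"],m["cy"]])/f; s=d.copy()
    for _ in range(30): s=d/(1+m["k1"]*(s@s))
    v=V[:3,:3].T@np.array([s[0],-s[1],-1]); o=-V[:3,:3].T@V[:3,3]; return o,v
def atz(c,uv,z):
    o,v=ray(c,uv); return o+v*(z-o[2])/v[2]
def tri(obs):
    A=np.zeros((3,3));b=np.zeros(3)
    for c,uv in obs:
        o,v=ray(c,uv); v/=np.linalg.norm(v); M=np.eye(3)-np.outer(v,v);A+=M;b+=M@o
    return np.linalg.solve(A,b)
def save(n,f,crop=None,s=1):
    im=optics.get_image(n)
    i=im if crop is None else im[crop[1]:crop[3],crop[0]:crop[2]]
    cv2.imwrite("pics/"+f,cv2.resize(i,None,fx=s,fy=s,interpolation=cv2.INTER_CUBIC)[...,::-1]); return im
E
python3 - <<'E'
from h import *
np.set_printoptions(precision=1,suppress=True)
for n in("scene","top"):
    save(n,n+"0.png",s=1.25); c=cam(n); print(n,-c[2][:3,:3].T@c[2][:3,3],c[1])
    for t in("gauge","bar","foot_pad","knob_ball","knob","pot","bench_block","hammer"):
        for d in optics.masks_of(t,n)[:3]:
            e=d["extent"]; print(n,t,round(d["conf"],2),np.array(e),atz(c,e[:2],0))
o=ctrl.get_obs();print(o)
E
```

```text
scene [ 905.1 -351.9 1010.1] 385.4888129523594
scene gauge 0.65 [361.6 236.9  80.4  88.1] [572.6  44.6   0. ]
scene gauge 0.32 [418.  159.6  22.3  20.1] [454.9 376.4   0. ]
scene bar 0.88 [201.  231.8  36.   15. ] [ 292.9 -334.     0. ]
scene bar 0.8 [346.4 234.5  24.3  28.8] [541.2  12.7   0. ]
scene bar 0.76 [288.9 265.9  38.5   9.8] [ 528.4 -178.3    0. ]
scene foot_pad 0.59 [369.4 199.4  12.1  17.3] [484.8 144.2   0. ]
scene knob_ball 0.58 [397.4 202.1  24.6  20.5] [541.6 209.8   0. ]
scene knob_ball 0.45 [360.9 235.7  81.4  89. ] [568.4  45.3   0. ]
scene knob 0.64 [397.6 202.1  29.6  26.9] [542.  210.3   0. ]
scene pot 0.81 [418.2 158.2  25.   20.1] [450.9 381.    0. ]
scene bench_block 0.56 [439.2 204.1  24.5  28.5] [621.1 312.8   0. ]
scene hammer 0.95 [226.6 325.6  56.7  83.1] [ 576.3 -399.3    0. ]
scene hammer 0.41 [417.3 156.9  22.   20.6] [445.1 382.3   0. ]
scene hammer 0.36 [396.  201.9  25.3  19.4] [538.6 206.7   0. ]
top [376.8 -31.7 980.5] 371.2106264401213
top gauge 0.64 [285.9 158.3 105.6  75. ] [574.3  48.7   0. ]
top bar 0.81 [368.4 172.8  28.7  25.7] [ 535.2 -1
[... 253 characters left out ...]
  0. ]
top knob 0.68 [242.6 141.8  38.   17. ] [619.6 165.8   0. ]
top pot 0.58 [165.8 201.7  25.4  23.6] [457.9 369.3   0. ]
top bench_block 0.58 [189.7 141.1  36.8  37.2] [622.3 309.7   0. ]
top hammer 0.72 [454.4 165.1  39.5  87.8] [ 557.  -407.2    0. ]
top hammer 0.38 [261.8 171.4  10.6  10. ] [538.9 112.8   0. ]
{'t': 0.9, 'qpos': array([-1.4,  0.4,  1.6,  0. ,  1.1, -0. ]), 'qvel': array([ 0.,  0., -0.,  0.,  0., -0.]), 'joint_torque': array([ -0. , -54.5, -27.4,   0.1,   0. ,  -0. ]), 'ee_pos': array([ 141.8, -608.7,  222.7]), 'orientation': array([3.1, 0.4, 0. ]), 'ft_force': array([-0.1, -1.2,  0.6]), 'moment': array([ 0., -0.,  0.]), 'grasp_force': 0.0, 'width': 87.87211487762872}
```

View pics/scene0.png

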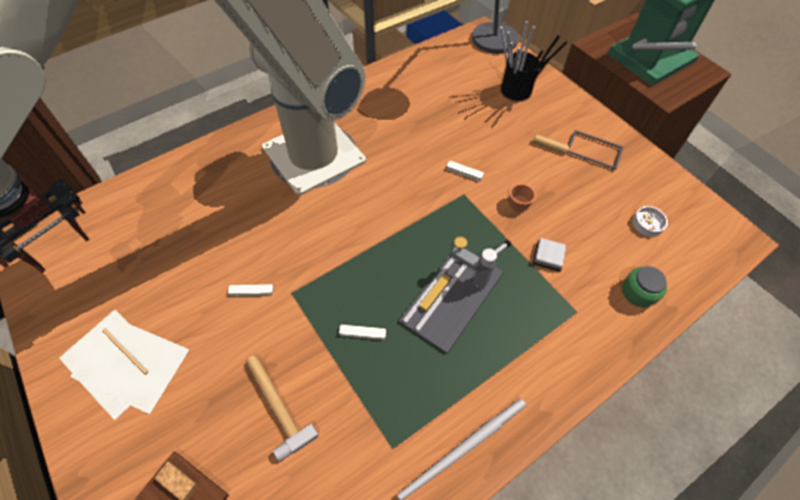

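View pics/top0.png

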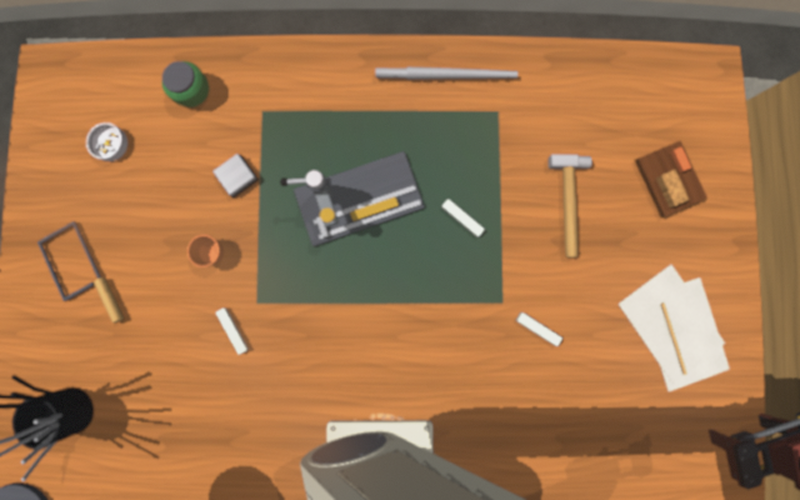

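The scene view shows the gauge on the green mat: plate corners at about (400,320), (447,352) and (503,270), pad at (460,242), knob at (489,255), ball at (507,243). The top view shows the brass bar in the lane from (352,213) to (398,205), with the ball at (284,181). The lane runs roughly along world +y. I'll fit the gauge pose from these.

```bash
cat >> h.py <<'E'
def G(p,P):
    c,s=np.cos(p[2]),np.sin(p[2]); P=np.atleast_2d(P).astype(float)
    return np.c_[p[0]+c*P[:,0]-s*P[:,1],p[1]+s*P[:,0]+c*P[:,1],P[:,2]]
E
python3 - <<'E'
from h import *
from scipy.optimize import least_squares
np.set_printoptions(precision=1,suppress=True)
A,B,C=(100,-190,12),(-30,-190,12),(-30,60,12); D=(100,60,12)
K=(70,0,139)
O=[("top",A,(407,153)),("top",B,(424,206)),("top",C,(316,245)),("top",K,(314,178)),
("scene",B,(400,320)),("scene",A,(447,352)),("scene",D,(503,270)),("scene",K,(489,254))]
cs={n:cam(n) for n in("top","scene")}
f=lambda p:np.concatenate([proj(cs[n],G(p,P))[0]-np.array(u)/1.25 for n,P,u in O])
r=least_squares(f,[570,60,.27],loss="soft_l1",x_scale=[100,100,1]);p=r.x;print(p[:2],round(p[2],3),f(p))
bt=("top",(368,0))
print("pad z tri",tri([(cs["top"],np.array((327,214))/1.25),(cs["scene"],np.array((460,241))/1.25)]))
print("ball",tri([(cs["top"],np.array((284,181.5))/1.25),(cs["scene"],np.array((507,243))/1.25)]))
print("axis",G(p,(70,0,126)),"foot",G(p,(0,0,130)))
def inv(q): 
    d=q[:2]-p[:2];c,s=np.cos(p[2]),np.sin(p[2]);return d@[c,s],d@[-s,c]
for u in((352,213),(398,204)): print("bar end",inv(atz(cs["top"],np.array(u)/1.25,28)))
E
```

```text
[518.5  93.1] 0.343 [-2.  -2.6  1.   0.1 -2.2  0.7  0.5 -0.3 -1.5 -0.3 -0.   0.1  0.2  0.3
 -0.1 -0.1]
pad z tri [518.3  94.1 124.7]
ball [580.5 176.4 124.2]
axis [[584.4 116.6 126. ]] foot [[518.5  93.1 130. ]]
bar end (np.float64(5.267272951843779), np.float64(-39.867032630374446))
bar end (np.float64(-9.041174062537657), np.float64(-136.11111381514775))
```

```bash
cat >> h.py <<'E'
def go(pos,yaw_y=None):
    "total tool-axis shift (40 mm units) after turn, turn about tool z (6 deg units) so tool y has world heading yaw_y (mod pi)"
    o=ctrl.get_obs(); M=R.from_rotvec(o["orientation"]).as_matrix(); a=0
    if yaw_y is not None:
        h=np.arctan2(M[1,1],M[0,1]); d=(yaw_y-h+np.pi/2)%np.pi-np.pi/2; a=-d
        print("turn units",np.degrees(a)/6,"other",-(np.degrees(d)-180*np.sign(d))/6,"heading",h)
    s=M.T@(np.array(pos)-o["ee_pos"])/40
    M2=M@R.from_rotvec([0,0,a]).as_matrix(); s2=M2.T@(np.array(pos)-o["ee_pos"])/40
    print("shift now-axes",s.round(3),"after-turn axes",s2.round(3)); print(o["ee_pos"],M.round(3).tolist(),o["qpos"].round(2))
E
python3 - <<'E'
from h import *
go([480,30,380],0.33); print(np.array(optics.camera_model("wrist")["hand_eye"]).round(2).tolist(),optics.camera_model("wrist")["fov_y"])
E
```

```text
turn units 14.033629863964746 other -15.966370136035254 heading -1.341994370795461
shift now-axes [ 11.857 -13.634  -3.933] after-turn axes [-12.366 -13.173  -3.933]
[ 141.78280866 -608.7077302   222.70318794] [[0.974, 0.227, 0.0], [0.227, -0.974, -0.0], [0.0, 0.0, -1.0]] [-1.36  0.42  1.63  0.    1.09 -0.02]
[[0.0, 0.96, 0.29, 80.16], [1.0, 0.0, -0.0, -0.58], [-0.0, 0.29, -0.96, -160.98], [0.0, 0.0, 0.0, 1.0]] 71.78336711187418
```

```bash
python3 -m jog '[[0.74,-0.85,-0.25,0,0,0,0],[0.74,-0.85,-0.25,0,0,0,0],[0.74,-0.85,-0.25,0,0,0,0],[0.74,-0.85,-0.25,0,0,0,0],[0.74,-0.85,-0.25,0,0,0,0],[0.74,-0.85,-0.25,0,0,0,0],[0.74,-0.85,-0.25,0,0,0,0],[0.74,-0.85,-0.25,0,0,0,0],[0.74,-0.85,-0.25,0,0,0,0],[0.74,-0.85,-0.25,0,0,0,0],[0.74,-0.85,-0.25,0,0,0,0],[0.74,-0.85,-0.25,0,0,0,0],[0.74,-0.85,-0.25,0,0,0,0],[0.74,-0.85,-0.25,0,0,0,0],[0.74,-0.85,-0.25,0,0,0,0],[0.74,-0.85,-0.25,0,0,0,0]]' && python3 -m jog '[[0,0,0,0,0,-1,0],[0,0,0,0,0,-1,0],[0,0,0,0,0,-1,0],[0,0,0,0,0,-1,0],[0,0,0,0,0,-1,0],[0,0,0,0,0,-1,0],[0,0,0,0,0,-1,0],[0,0,0,0,0,-1,0],[0,0,0,0,0,-1,0],[0,0,0,0,0,-1,0],[0,0,0,0,0,-1,0],[0,0,0,0,0,-1,0],[0,0,0,0,0,-1,0],[0,0,0,0,0,-1,0],[0,0,0,0,0,-1,0],[0,0,0,0,0,-1,0],[0,0,0,0,0,0,0]]'
python3 - <<'E'
from h import *
np.set_printoptions(precision=1,suppress=True)
go([480,30,380],0.33); c=cam("wrist"); save("wrist","w1.png",s=1.25)
for t in("bar","foot_pad","knob_ball","knob","stop","gauge"):
    for d in optics.masks_of(t,"wrist")[:3]: print(t,round(d["conf"],2),np.array(d["extent"])*1.25)
E
```

```text
t: 2.5
ee_pos: [480.1, 30.5, 383.4]
orientation: [3.121, 0.359, 0.001]
ft_force: [1.2, -0.5, -0.0]
width: 1.0
grasp_force: 0.0
t: 4.2
ee_pos: [479.6, 28.5, 382.7]
orientation: [1.821, 2.56, 0.0]
ft_force: [0.5, 0.5, -0.0]
width: 0.3
grasp_force: 0.0
turn units 0.04209056578982687 other -29.957909434210176 heading 0.33440771374235867
shift now-axes [0.  0.  0.1] after-turn axes [0.  0.  0.1]
[479.6  28.5 382.7] [[-0.328, 0.945, 0.0], [0.945, 0.328, 0.0], [-0.0, 0.0, -1.0]] [ 0.   0.   1.8  0.   1.4 -0.3]
bar 0.87 [440.1 229.6  20.1  63.5]
bar 0.67 [239.4 360.1  54.5  36.8]
foot_pad 0.57 [449.4 176.2  19.   24.5]
knob_ball 0.71 [515.9 156.   39.   70.9]
knob 0.84 [514.4 154.2  45.   70.6]
stop 0.8 [467.  210.1  84.9 156.5]
gauge 0.67 [464.2 208.5  87.2 157.9]
```

View pics/w1.png

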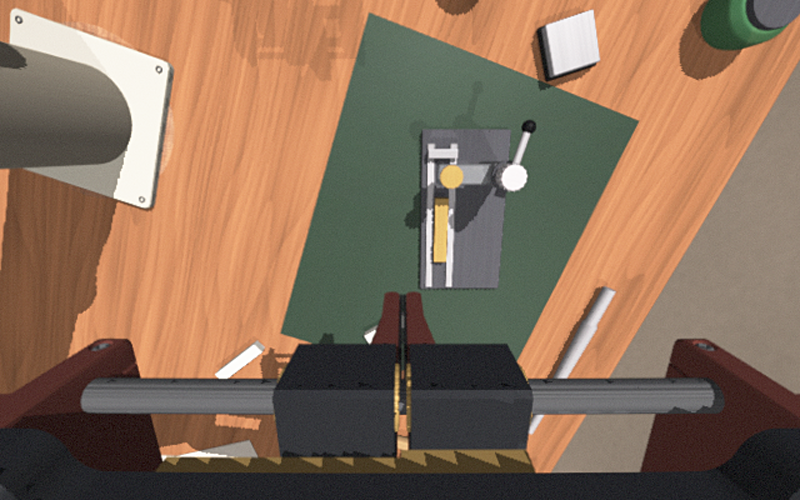

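The wrist view shows plate corners at (420,129), (509,129), (498,289), (420,289), pad at (452,177), knob at (514,178) and ball at (529,127). The bar runs from (441,199) to (439,262). I'll refine the fit with these.

Run:
```python
from h import *
from scipy.optimize import least_squares
np.set_printoptions(precision=1,suppress=True)
A,B,C,D=(100,-190,12),(-30,-190,12),(-30,60,12),(100,60,12)
K=(70,0,139)
O=[("top",A,(407,153)),("top",B,(424,206)),("top",C,(316,245)),("top",K,(314,178)),
("scene",B,(400,320)),("scene",A,(447,352)),("scene",D,(503,270)),("scene",K,(489,254)),
("wrist",A,(498,289)),("wrist",B,(420,289)),("wrist",C,(420,129)),("wrist",D,(509,129)),("wrist",K,(514,178))]
O+=[o for o in O if o[0]=="wrist"]*3
cs={n:cam(n) for n in("top","scene","wrist")}
f=lambda p:np.concatenate([proj(cs[n],G(p,P))[0]-np.array(u)/1.25 for n,P,u in O])
p=least_squares(f,[518,93,.34],loss="soft_l1",x_scale=[100,100,1]).x;print(p[:2],round(p[2],4),f(p)[:26])
def inv(q): 
    d=q[:2]-p[:2];c,s=np.cos(p[2]),np.sin(p[2]);return np.array([d@[c,s],d@[-s,c],q[2]])
w=cs["wrist"]
for u in((441,199),(439,262)): print("bar",inv(atz(w,np.array(u)/1.25,28)))
for u in((429,288),(452,288)): print("rails",inv(atz(w,np.array(u)/1.25,16)))
b=tri([(w,np.array((529,127))/1.25),(cs["top"],np.array((284,181.5))/1.25),(cs["scene"],np.array((507,243))/1.25)]);print("ball",inv(b),b)
b=tri([(w,np.array((452,177))/1.25),(cs["top"],np.array((327,214))/1.25),(cs["scene"],np.array((460,241))/1.25)]);print("pad",inv(b),b)
print("ball from wrist at 126",inv(atz(w,np.array((529,127))/1.25,126)),"pad@120",inv(atz(w,np.array((452,177))/1.25,120)))
q=G(p,(0,-175,150))[0];print(q);go(q,p[2])
```

```text
[517.8  93.4] 0.343 [-2.2 -2.3  0.9  0.4 -2.3  0.9  0.4  0.  -1.6 -0.5 -0.1 -0.2  0.1  0.1
 -0.2 -0.4  0.1 -0.3 -0.1  0.4  0.4  0.5  0.9 -0.2 -0.9 -0.1]
bar [  0.1 -38.6  28. ]
bar [  -0.9 -137.2   28. ]
rails [ -15.1 -185.9   16. ]
rails [  22.7 -186.3   16. ]
ball [ 87.2  56.2 125.7] [581.  175.7 125.7]
pad [  1.1   0.4 125. ] [518.7  94.2 125. ]
ball from wrist at 126 [ 87.8  55.7 126. ] pad@120 [  2.6   0.2 120. ]
[576.6 -71.4 150. ]
turn units -0.10008665259653243 other 29.89991334740347 heading 0.332527067007983
shift now-axes [-3.2  1.5  5.8] after-turn axes [-3.2  1.4  5.8]
[479.6  28.5 382.7] [[-0.326, 0.945, -0.0], [0.945, 0.326, -0.0], [-0.0, -0.0, -1.0]] [ 0.   0.   1.8 -0.   1.4 -0.3]
```

```bash
python3 -m jog '[[0,0,0,0,0,-0.1,0],[-0.5,0.24,0.9,0,0,0,0],[-0.5,0.24,0.9,0,0,0,0],[-0.5,0.24,0.9,0,0,0,0],[-0.5,0.24,0.9,0,0,0,0],[-0.5,0.24,0.9,0,0,0,0],[-0.5,0.24,0.9,0,0,0,0],[0,0,0.4,0,0,0,0],[0,0,0,0,0,0,0],[0,0,0,0,0,0,0]]'
python3 - <<'E'
from h import *
p=[517.8,93.4,.343]
save("wrist","w2.png",s=1.25)
go(G(p,(0,-165,21))[0],p[2])
E
```

```text
t: 5.55
ee_pos: [574.4, -64.9, 150.9]
orientation: [-1.808, -2.569, 0.0]
ft_force: [-0.3, 2.2, 0.3]
width: 0.4
grasp_force: 0.0
turn units 0.012274014637067844 other -29.987725985362932 heading 0.3442853318071289
shift now-axes [ 0.083 -0.016  3.267] after-turn axes [ 0.083 -0.016  3.267]
[574.84940454 -64.87436398 151.67869304] [[-0.338, 0.941, 0.001], [0.941, 0.338, -0.0], [-0.001, 0.001, -1.0]] [-0.13  0.45  1.79  0.    0.91 -0.48]
```

View pics/w2.png

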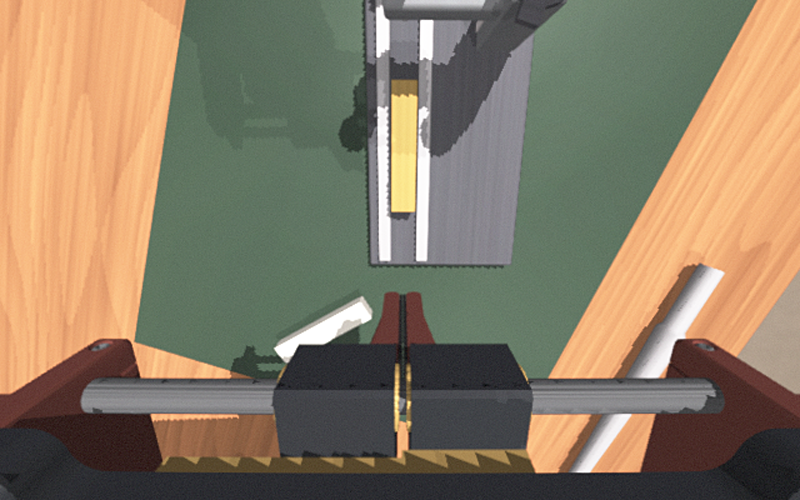

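The view shows the fingertip at (403,295) in line with the bar (403,212), clear behind its end. I'll go down and push.

```bash
python3 -m jog '[[0,0,0.8,0,0,0,0],[0,0,0.8,0,0,0,0],[0,0,0.8,0,0,0,0],[0,0,0.5,0,0,0,0],[0,0,0.35,0,0,0,0],[0,0,0,0,0,0,0],[0.2,0,0,0,0,0,0],[0.2,0,0,0,0,0,0],[0.15,0,0,0,0,0,0],[0.15,0,0,0,0,0,0],[0.15,0,0,0,0,0,0],[0.15,0,0,0,0,0,0],[0.15,0,0,0,0,0,0],[0.15,0,0,0,0,0,0],[0.15,0,0,0,0,0,0],[0.15,0,0,0,0,0,0],[0.15,0,0,0,0,0,0],[0.15,0,0,0,0,0,0],[0,0,0,0,0,0,0]]'
python3 - <<'E'
from h import *
p=[517.8,93.4,.343]
save("wrist","w3.png",(200,0,500,320),1.5)
go(G(p,(0,-90,21))[0]);print(ctrl.get_obs()["ft_force"])
E
```

```text
t: 7.5
ee_pos: [547.9, 7.4, 20.4]
orientation: [-1.807, -2.568, 0.001]
ft_force: [0.6, -0.8, 0.1]
width: 0.6
grasp_force: 0.0
shift now-axes [ 0.034  0.015 -0.015] after-turn axes [ 0.034  0.015 -0.015]
[547.94089228   7.16647064  20.40154713] [[-0.338, 0.941, -0.001], [0.941, 0.338, 0.0], [0.001, -0.001, -1.0]] [-0.01  0.62  1.9   0.    0.62 -0.35]
[0.61293019 0.21356929 0.00662902]
```

View pics/w3.png

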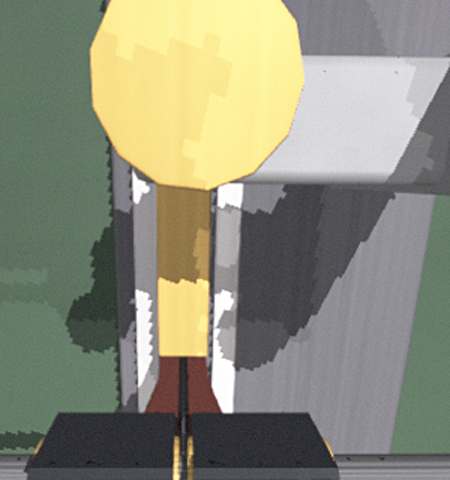

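The bar's rear end, at crop (182,355), is against the finger, with the pad at (197,75) above the lane. There is no stop force yet, so I'll push on slowly.

```bash
python3 -m jog '[[0.05,0,0,0,0,0,0],[0.05,0,0,0,0,0,0],[0,0,0,0,0,0,0]]'; python3 -m jog '[[0.05,0,0,0,0,0,0],[0.05,0,0,0,0,0,0],[0,0,0,0,0,0,0]]'
```

```text
t: 7.85
ee_pos: [548.7, 8.8, 20.9]
orientation: [1.806, 2.567, -0.0]
ft_force: [2.9, -11.4, -1.0]
width: 0.3
grasp_force: 5.8
t: 8.15
ee_pos: [550.3, 9.8, 21.8]
orientation: [1.8, 2.563, 0.001]
ft_force: [7.9, -29.2, -0.2]
width: 0.8
grasp_force: 15.4
```

Contact with the stop is clear (about 30 N). I'll back off, lift, and look at the target above the pad.

```bash
python3 -m jog '[[-0.4,0,0,0,0,0,0],[-0.2,0,0,0,0,0,0],[0,0,-0.9,0,0,0,0],[0,0,-0.9,0,0,0,0],[0,0,-0.9,0,0,0,0],[0,0,-0.6,0,0,0,0],[0,0,0,0,0,0,0],[0,0,0,0,0,0,0]]'
python3 - <<'E'
from h import *
p=[517.8,93.4,.343]
save("wrist","w4.png",s=1.0); c=cam("wrist")
for d in optics.masks_of("foot_pad","wrist")[:2]: print(d["conf"],d["extent"],atz(c,d["extent"][:2],125))
print(proj(c,G(p,[(0,0,125),(0,-80,28),(70,0,139)])))
go(G(p,(0.5,0,140))[0],p[2])
E
```

```text
t: 8.95
ee_pos: [553.8, -8.3, 152.5]
orientation: [-1.808, -2.569, -0.0]
ft_force: [-0.1, -0.3, -0.5]
width: 0.4
grasp_force: 0.0
[[322.93259173  74.12690282]
 [322.60202137 172.75470095]
 [444.68023696  70.63364385]]
turn units 0.009909764495688407 other -29.99009023550431 heading 0.344037748111282
shift now-axes [2.691 0.044 0.284] after-turn axes [2.691 0.042 0.284]
[552.93420743  -8.35973133 151.23492912] [[-0.337, 0.941, -0.003], [0.941, 0.337, 0.0], [0.001, -0.002, -1.0]] [-0.04  0.42  1.84  0.    0.89 -0.38]
```

View pics/w4.png

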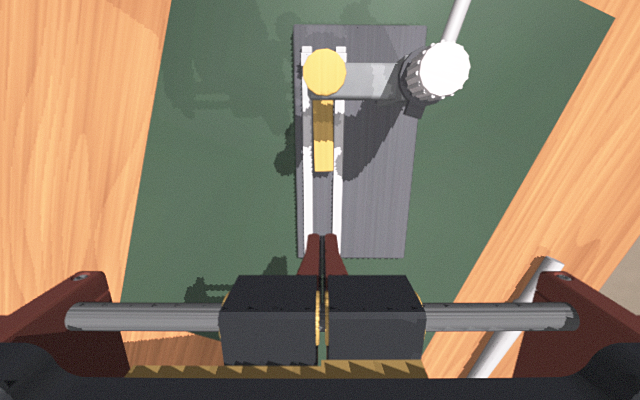

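Bar rear at (323,171) matches the home prediction (172.8). Pad at (325,72) is within 2 px of the model. I'll move over the pad and press.

```bash
python3 -m jog '[[0.68,0.02,0,0,0,0,0],[0.68,0.02,0,0,0,0,0],[0.68,0.02,0,0,0,0,0],[0.68,0.02,0,0,0,0,0],[0,0,0.3,0,0,0,0],[0,0,0.15,0,0,0,0],[0,0,0.15,0,0,0,0],[0,0,0.15,0,0,0,0],[0,0,0.15,0,0,0,0],[0,0,0.1,0,0,0,0],[0,0,0.1,0,0,0,0],[0,0,0.1,0,0,0,0],[0,0,0,0,0,0,0]]'; python3 -m jog '[[0,0,0.05,0,0,0,0],[0,0,0,0,0,0,0]]'
```

```text
t: 10.35
ee_pos: [520.5, 95.0, 104.3]
orientation: [-1.809, -2.569, -0.0]
ft_force: [0.3, -0.7, 0.4]
width: 0.7
grasp_force: 0.0
t: 10.55
ee_pos: [520.7, 95.2, 102.7]
orientation: [1.808, 2.569, 0.001]
ft_force: [-0.1, 0.1, -0.5]
width: 0.8
grasp_force: 0.0
```

```bash
python3 -m jog '[[0,0,0.05,0,0,0,0],[0,0,0.05,0,0,0,0]]';python3 -m jog '[[0,0,0.05,0,0,0,0]]'
```

```text
t: 10.75
ee_pos: [521.0, 95.2, 100.0]
orientation: [1.808, 2.568, 0.001]
ft_force: [-10.0, -1.8, 37.3]
width: 0.4
grasp_force: 18.6
t: 10.85
ee_pos: [521.1, 95.3, 99.8]
orientation: [1.808, 2.568, 0.001]
ft_force: [-16.7, -2.6, 58.2]
width: 0.8
grasp_force: 28.9
```

The foot is firmly on the bar (tip at 100 mm as expected). I'll lift off straight and turn the tool so its face meets the knob bar squarely mid-sweep.

```bash
python3 -m jog '[[0,0,-0.3,0,0,0,0],[0,0,-0.6,0,0,0,0],[0,0,-0.8,0,0,0,0],[0,0,0,0,0,0.95,0],[0,0,0,0,0,0.95,0],[0,0,0,0,0,0.95,0],[0,0,0,0,0,0.95,0],[0,0,0,0,0,0.95,0],[0,0,0,0,0,0.95,0],[0,0,0,0,0,0.95,0],[0,0,0,0,0,0.95,0],[0,0,0,0,0,0,0],[0,0,0,0,0,0,0]]'
python3 - <<'E'
from h import *
p=[517.8,93.4,.343]
save("wrist","w5.png",s=1.0); c=cam("wrist")
print(proj(c,G(p,[(70,0,139),(87.5,56,126),(0,0,100),(0,-80,28)])))
go(G(p,(55.4,69.5,115))[0],p[2]-.8)
E
```

```text
t: 12.15
ee_pos: [520.4, 95.1, 164.6]
orientation: [-2.66, -1.671, 0.0]
ft_force: [-0.0, -0.4, 0.5]
width: 0.4
grasp_force: 0.0
[[391.61069772 170.82923794]
 [351.51150022  91.14102191]
 [319.98340651 219.77420406]
 [368.82843783 243.42973136]]
turn units 0.07236952619499858 other -29.927630473805 heading -0.44942148093873396
shift now-axes [ 2.141 -0.305  1.24 ] after-turn axes [ 2.138 -0.322  1.24 ]
[520.40291302  95.05521693 164.59563178] [[0.434, 0.901, -0.0], [0.901, -0.434, 0.0], [0.0, -0.0, -1.0]] [0.16 0.36 1.89 0.   0.89 0.61]
```

View pics/w5.png

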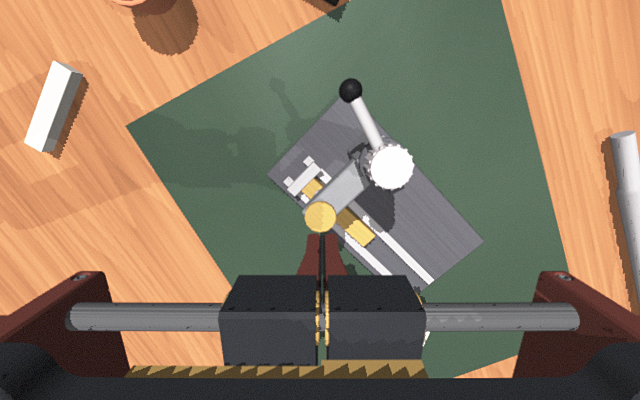

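Ball at (350,91) and knob at (391,166) match the model; the pad at (320,217) is lowered onto the bar. I'll move beside the bar, go down, and sweep most of the way.

```bash
python3 -m jog '[[0.71,-0.11,0,0,0,0,0],[0.71,-0.11,0,0,0,0,0],[0.72,-0.11,0,0,0,0,0],[0,0,0.6,0,0,0,0],[0,0,0.64,0,0,0,0],[0,0,0,0,0,0,0],[0,0.1,0,0,0,0,0],[0,0.1,0,0,0,0,0],[0,0.1,0,0,0,0,0],[0,0.1,0,0,0,0,0],[0,0.1,0,0,0,0,0],[0,0.1,0,0,0,0,0],[0,0.1,0,0,0,0,0],[0,0.1,0,0,0,0,0],[0,0.1,0,0,0,0,0],[0,0,0,0,0,0,0]]'
python3 - <<'E'
from h import *
p=[517.8,93.4,.343]
save("wrist","w6.png",s=1.0); c=cam("wrist")
ax=np.array([70,0,126]); 
for r in (0,.4,.5,.6,1.0): print(r,proj(c,G(p,ax+58*np.array([np.sin(.303+r),np.cos(.303+r),0]))))
M=R.from_rotvec(ctrl.get_obs()["orientation"]).as_matrix(); print("tool rel axis",M.T@(ctrl.get_obs()["ee_pos"]-G(p,ax)[0]),ctrl.get_obs()["ft_force"])
E
```

```text
t: 13.8
ee_pos: [578.7, 162.0, 114.9]
orientation: [-2.663, -1.667, -0.0]
ft_force: [-2.6, 1.4, -0.5]
width: 0.6
grasp_force: 1.3
0 [[316.80586278 239.52612214]]
0.4 [[354.578708   229.06909546]]
0.5 [[364.52176596 228.67746276]]
0.6 [[374.40627472 229.20906622]]
1.0 [[410.82969005 240.168142  ]]
tool rel axis [ 38.27825051 -24.38823847  11.06671201] [-1.55700436  2.31736502 -0.96073336]
```

View pics/w6.png

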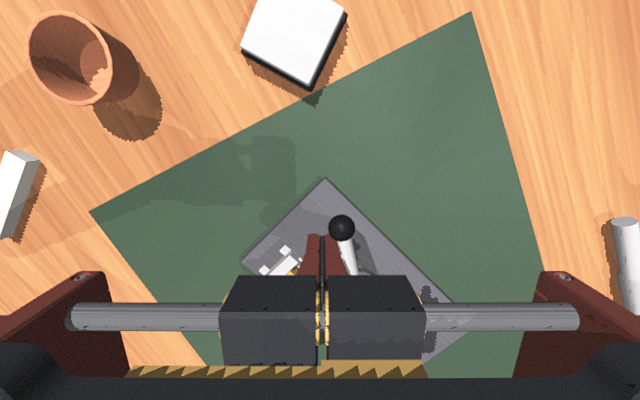

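Ball at (342,228), i.e. about 0.27 rad turned, with the finger in contact. I'll push on slowly.

```bash
python3 -m jog '[[0,0.06,0,0,0,0,0],[0,0.06,0,0,0,0,0],[0,0.06,0,0,0,0,0],[0,0.06,0,0,0,0,0],[0,0,0,0,0,0,0],[0,0,0,0,0,0,0]]'
cat > k.py <<'E'
from h import *
p=[517.8,93.4,.343]
c=cam("wrist"); im=optics.get_image("wrist")
ax=np.array([70,0,126]); rs=np.arange(0,1.6,.05)
U=[proj(c,G(p,ax+58*np.array([np.sin(.303+r),np.cos(.303+r),0])))[0] for r in rs]
b=im[...].max(2)
print([(round(r,2),int(cv2.mean(b[int(u[1])-4:int(u[1])+5,int(u[0])-4:int(u[0])+5])[0])) for r,u in zip(rs,U) if 5<u[1]<395])
E
python3 k.py
```

```text
t: 14.45
ee_pos: [587.6, 157.5, 115.3]
orientation: [2.662, 1.667, 0.001]
ft_force: [0.7, 0.2, 0.3]
width: 0.6
grasp_force: 0.0
[(np.float64(0.0), 127), (np.float64(0.05), 124), (np.float64(0.1), 118), (np.float64(0.15), 117), (np.float64(0.2), 118), (np.float64(0.25), 124), (np.float64(0.3), 122), (np.float64(0.35), 116), (np.float64(0.4), 71), (np.float64(0.45), 42), (np.float64(0.5), 50), (np.float64(0.55), 47), (np.float64(0.6), 38), (np.float64(0.65), 78), (np.float64(0.7), 123), (np.float64(0.75), 115), (np.float64(0.8), 115), (np.float64(0.85), 116), (np.float64(0.9), 120), (np.float64(0.95), 120), (np.float64(1.0), 120), (np.float64(1.05), 120), (np.float64(1.1), 120), (np.float64(1.15), 120), (np.float64(1.2), 119), (np.float64(1.25), 119), (np.float64(1.3), 118), (np.float64(1.35), 118), (np.float64(1.4), 118), (np.float64(1.45), 118), (np.float64(1.5), 118), (np.float64(1.55), 117)]
```

Ball centre is at about 0.52, right at the hump; a few mm more.

```bash
python3 -m jog '[[0,0.06,0,0,0,0,0],[0,0.06,0,0,0,0,0],[0,0,0,0,0,0,0],[0,0,0,0,0,0,0]]'; python3 k.py | tr -d ' ' | sed 's/np.float64//g'
```

```text
t: 14.9
ee_pos: [591.4, 155.7, 115.1]
orientation: [2.663, 1.667, 0.0]
ft_force: [0.1, -0.8, 0.8]
width: 0.1
grasp_force: 0.0
[((0.0),127),((0.05),126),((0.1),126),((0.15),123),((0.2),120),((0.25),121),((0.3),123),((0.35),121),((0.4),122),((0.45),112),((0.5),111),((0.55),131),((0.6),141),((0.65),141),((0.7),135),((0.75),123),((0.8),109),((0.85),72),((0.9),38),((0.95),47),((1.0),52),((1.05),43),((1.1),51),((1.15),101),((1.2),118),((1.25),118),((1.3),118),((1.35),118),((1.4),118),((1.45),118),((1.5),117),((1.55),117)]
```

It snapped to about 1.0. I'll back away, lift clear, and verify.

```bash
python3 -m jog '[[0,-0.3,0,0,0,0,0],[0,-0.5,0,0,0,0,0],[0,0,-0.9,0,0,0,0],[0,0,-0.9,0,0,0,0],[-0.6,0,-0.9,0,0,0,0],[-0.8,0,-0.9,0,0,0,0],[-0.8,0,0,0,0,0,0],[-0.8,0,0,0,0,0,0],[0,0,0,0,0,0,0],[0,0,0,0,0,0,0]]'
python3 - <<'E'
from h import *
p=[517.8,93.4,.343]
save("wrist","w7.png",s=1.0); c=cam("wrist"); 
print(proj(c,G(p,[(0,0,100),(0,-80,28),(70+58*np.sin(1.303),58*np.cos(1.303),126)])))
E
```

```text
t: 15.95
ee_pos: [509.6, 61.8, 259.2]
orientation: [-2.664, -1.666, -0.001]
ft_force: [0.2, 0.0, -0.6]
width: 0.6
grasp_force: 0.0
[[316.16239048 164.07005899]
 [356.22350729 194.6632339 ]
 [394.84166575  64.45318163]]
```

View pics/w7.png

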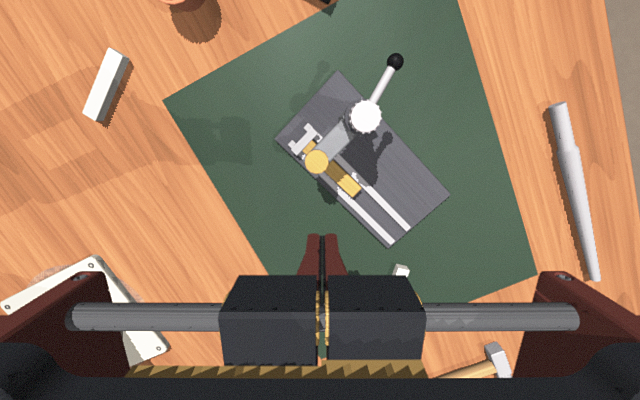

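The view shows the pad at (317,161), the bar's rear end at about (353,193) and the ball at (395,62). All agree with the predicted final state, and the arm is clear.

```bash
python3 -c "from workcell import ctrl;print(ctrl.close_job())"
```

```text
the job is handed in; nothing more can be done
None
```

The job is handed in: the bar is home against the stop, the foot is down on the bar and the knob is one click on at about 1.0 rad; I saw no verdict, but the last wrist picture agreed with all three.

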